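Set up a clay rolling bed: guide strips to the gauge bar, rolling pin on top

TASK

Set the rolling bed up for the slab thickness shown by its gauge bar: build up the unfinished guide with plywood strips until its top meets the lower edge of the bar, level with the finished guide on the other side, with each strip squarely on the one below and butted gently against the end plate. Pull the rolling pin sideways out of its two spring clips and lay it centrally across both guides at right angles to them. Leave nothing else on the bed - the strip that is not needed stays off it - and do not disturb the other things on the table.

Things in the scene. Friction and masses are not known exactly. Their poses are not given: they have to be found in the camera images.
- bed: Fixed plywood rolling bed, 260 x 200 x 18 mm; origin under its centre, x along the guides away from the robot. Far end: aluminium end plate, near face at x = +110 mm, top 84 mm above the board, a dark gauge bar clamped across it. On the +y side a finished fixed guide 180 x 36 mm, 45 mm high, centred at x = +20, y = +72; the guide on the -y side is unfinished.
- guide_place (a point): Middle of the unfinished guide's place on the board's upper face, 18 mm above the table (bed x = +20, y = -72 mm); axes of the bed. A strip along the bed with its far end touching the end plate is centred here along x.
- mark (a point): The mark: lower edge of the gauge bar, on the end plate's near face above the unfinished guide, 45 mm above the board's upper face.
- thin_a_centre (a point): Loose plywood guide strip, 180 mm long (its x axis), 36 mm wide (y), 9 mm thick (z). The point is its centre. At the start one of thin_a and thick_a lies in the guide place against the end plate, as the guide's first strip; the other lies flat on the middle of the bed, along it. Which is which changes.
- thick_a_centre (a point): Loose plywood guide strip, 180 mm long (its x axis), 36 mm wide (y), 18 mm thick (z). The point is its centre. At the start one of thin_a and thick_a lies in the guide place against the end plate, as the guide's first strip; the other lies flat on the middle of the bed, along it. Which is which changes.
- thin_b_centre (a point): Loose plywood guide strip, 180 mm long (its x axis), 36 mm wide (y), 9 mm thick (z). The point is its centre. At the start it lies on the sloping rack, x axis up the slope (30 degrees above level, away from the robot), lower end at the lip. thin_b and thick_b lie side by side, 78 mm apart, and may change places.
- thick_b_centre (a point): Loose plywood guide strip, 180 mm long (its x axis), 36 mm wide (y), 18 mm thick (z). The point is its centre. At the start it lies on the sloping rack, x axis up the slope (30 degrees above level, away from the robot), lower end at the lip. thin_b and thick_b lie side by side, 78 mm apart, and may change places.
- rack: Fixed sloping wooden rack, 132 mm wide; origin on the table under its middle, x away from the robot. Two cross bars and a bottom lip carry strips at 30 degrees, rising with x; the middle of their undersides is 75 mm above the table. Beside and between the strips' middles it is open to 30 mm below them. Rack and stand may stand left and right of the bed or the other way round.
- stand: Fixed stand, origin on the table under the pin's axis, y along the pin, axis 100 mm up. Two C-shaped spring clips 156 mm apart grip the pin's ends and open to -x. Pulling it to -x meets some 10 to 20 N, snaps free after about 15 mm, and is clear after 45 mm. Uprights behind the clips reach 128 mm up; the middle 130 mm between them is free down to the 14 mm base.
- pin_centre (a point): Rolling pin: plain round wooden rod, 36 mm in diameter, 200 mm long (its y axis), about 150 g. The point is its centre.
- tile: Bystander: a round fired tile; leave it alone.
- cutter: Bystander: a fluted cutter; leave it alone.
- needle_1: Bystander: a needle tool; leave it alone.
- needle_2: Bystander: a needle tool; leave it alone.
- slip_jar: Bystander: a lidded jar; leave it alone.
- channel: Bystander: a blue plastic channel; leave it alone.
Not all that is in view belongs to the job. Leave any purple or white look-alike of the part that bears thick_b_centre alone.

How it is judged:
At the end, for the whole second after the job is handed in: Both thick strips and one thin lie stacked flat in the guide place: within 2 mm of touching the end plate, 6 mm sideways, 0.06 rad. The other thin strip is off the bed. The pin rests level on both guides (centre 78-85 mm above the table), 15 mm from the middle line, square to 0.12 rad. All at rest (x of thick_a_centre in the frame of guide_place between -0.002 and 0.002 m and y of thick_a_centre in the frame of guide_place between -0.006 and 0.006 m and angle between the x axis of each of thick_a_centre, thick_b_centre and the x axis of bed, either way round below 0.06 rad and angle between the z axis of each of thick_a_centre, thick_b_centre and the z axis of bed, either way round below 0.05 rad and x of thick_b_centre in the frame of guide_place between -0.002 and 0.002 m and y of thick_b_centre in the frame of guide_place between -0.006 and 0.006 m and (((x of thin_a_centre in the frame of guide_place between -0.002 and 0.002 m and y of thin_a_centre in the frame of guide_place between -0.006 and 0.006 m and angle between the x axis of thin_a_centre and the x axis of bed, either way round below 0.06 rad and angle between the z axis of thin_a_centre and the z axis of bed, either way round below 0.05 rad) and (y of thin_b_centre in the frame of bed above 0.115 m or y of thin_b_centre in the frame of bed below -0.115 m or x of thin_b_centre in the frame of bed below -0.15 m or x of thin_b_centre in the frame of bed above 0.15 m)) or ((x of thin_b_centre in the frame of guide_place between -0.002 and 0.002 m and y of thin_b_centre in the frame of guide_place between -0.006 and 0.006 m and angle between the x axis of thin_b_centre and the x axis of bed, either way round below 0.06 rad and angle between the z axis of thin_b_centre and the z axis of bed, either way round below 0.05 rad) and (y of thin_a_centre in the frame of bed above 0.115 m or y of thin_a_centre in the frame of bed below -0.115 m or x of thin_a_centre in the frame of bed below -0.15 m or x of thin_a_centre in the frame of bed above 0.15 m))) and z of pin_centre in the frame of bed between 0.078 and 0.085 m and x of pin_centre in the frame of bed between -0.06 and 0.085 m and y of pin_centre in the frame of bed between -0.015 and 0.015 m and angle between the y axis of pin_centre and the y axis of bed, either way round below 0.12 rad and angle between the y axis of pin_centre and the z axis of bed, either way round above 1.53 rad and linear speed of each of pin, thick_b below 0.02 m/s).
It fails at once if the bed (board, end plate, finished guide) is pushed or struck harder than 80 N (contact force between bed and anything else above 80 N).
It fails at once if tile, cutter, needle tool, jar or channel is moved more than 30 mm (distance of any of tile, cutter, needle_1, needle_2, slip_jar, channel from where it was at the start of the episode above 0.03 m).
It also fails if it takes over 64 s, if anything falls off the work surface, if the arm or the gripper's body presses on something with over 40 N, if the wrist force passes 120 N, or if a joint passes its speed limit or range.

ROBOT

A 6-joint arm with a two-finger parallel gripper is mounted at the origin on the work surface. World frame = base frame: x ahead of the robot, y to its left, z up, the work surface at z = 0. Lengths are in m, angles in rad, forces in N, time in s.
With the tool pointing down it reaches from about 0.25 to 0.775 m from the base axis. Payload 4 kg.
Tool frame: the origin (TCP) lies on the centre line of the jaws, within the pads' length; the fingertips stand 14 mm ahead of it and the grasp point (between the pads) lies 5 mm behind it (robot.tcp_to_tips is the distance from the TCP to the fingertips, in m); z points along the fingers, y is the line along which they close (so a half turn about z gives the same grasp; the last joint's range is limited). The gripper opens to 94 mm and grips with 3 to 60 N. Pads are 16 mm wide; open, the fingers measure 119 mm over their backs; the gripper's body (75 mm by 177 mm) begins 78 mm behind the grasp point.
Start: joints at [-1.386, 0.087, 1.371, -0, 1.684, -0.103], TCP at [0.156, -0.527, 0.197] pointing down, gripper open.
Joint ranges: [-3.1, 3.1], [-0.76, 2.03], [0.27, 2.55], [-1.08, 4.22], [0.17, 2.65], [-2.57, 2.57]. Speed limits (rad/s): [2.79, 2.79, 3.14, 3.14, 3.14, 3.14].

INTERFACE

Orientations are given as [roll, pitch, yaw] about the fixed x, y, z axes, in that order (R = Rz(yaw) Ry(pitch) Rx(roll)).
In Python, from bench import robot gives the robot as it stands.
- The arm moves only by the tool carry_out, never from a script. Its argument "increments" is a list of rows, each a list of 3 entries, a list of its own where there are three numbers: the closure in counts, from 0 (fully open) to 255 (shut), then the shift along the tool's x, y, z in mm, then the turn about the tool's z in degrees. In form: [[fingers, [dx, dy, dz], twist], ...]. A call has 1 to 8 rows; each row shifts and turns the commanded pose from where the row before left it, along the tool's axes as they then stand; what a row does not reach is not made up. A row lasts 1/10 s, in which the tool goes at most 50 mm and 8.59 degrees, less where a joint would pass 70% of its speed; a pose out of reach is approached as far as the arm can. A call with a gripper value outside its range is refused whole. The fingers move at their own pace and stop on an object; the grip force is fixed at half the most. Time passes only in rows, so rows that do not move let the fingers close. It gives the time, the measured TCP pose, the force, the opening and the grip force at its end, in the units of the state.
- robot.get_obs(): the state, without advancing time (a new reading comes with each control period).
- robot.snapshot(name): name is "scene" or "top" or "wrist"; returns the picture (480x640x3 uint8, blue, green, red); there is no depth.
- robot.get_calibration(name): a dict with "vfov" (degrees; the focal length in pixels is half the picture's height over the tangent of half this angle, whatever the lens; pixels are square), "cx", "cy" (the principal point, pixels), "T" (4x4, takes a point from camera to world coordinates). Camera axes: x right, y down, z forward; pixel columns grow to the right and rows downward; lengths in m; the calibration is good to about 2 mm. A picture is of the moment at which its call begins: read the wrist's pose just before it. get_calibration takes no time and is no camera call; for the wrist camera it gives the pose at the moment of the call.
- robot.close_job(): hands the job in; it is judged then, once.
The state is a dict: "time": time; "joint_positions": joint angles; "qvel": joint speeds; "joint_torque": joint torques, N m; "tool_pos": TCP position; "ee_rot": TCP orientation; "wrist_force": force on the tool from outside, world axes, zero at the start; "wrist_torque": the same for the moment, N m; "width": finger opening in m; "finger_force": force on a finger pad.
Only numpy, scipy, OpenCV 4.12 (cv2) and the standard library are available. Lean on these libraries where they do the work, as an engineer would, in place of code of your own. Each camera call takes 0.05 s, during which the arm holds its last target. There are 200 camera calls.

## Working session

There is one attempt and no reset: what is moved stays moved. The work goes in short steps, Python scripts to look and compute and a tool call to move; the robot and the scene stay as the last step left them, time stands still between calls to the robot, and variables do not carry over. Pictures are saved under pics/ and viewed, at most 10 in all, crops included, and the job is handed in when it is done.

Besides the shell and the picture viewer there is one more tool, called after "Request:" by a JSON object that holds its "fn" and its "kwargs". carry_out: Moves the arm, as the interface text tells. Its arguments: {"type":"object","properties":{"increments":{"type":"array","items":{"type":"array"}}},"required":["increments"]}

```bash
mkdir -p pics; ls; python3 - <<'E'
from bench import robot
import cv2,numpy as np
o=robot.get_obs(); print({k:np.round(v,4) for k,v in o.items()})
for n in("scene","top"):
    cv2.imwrite(f"pics/{n}0.png",robot.snapshot(n)); c=robot.get_calibration(n); print(n,c)
E
```

```text
pics
{'time': np.float64(0.0), 'joint_positions': array([-1.3861,  0.088 ,  1.3723,  0.    ,  1.6836, -0.1031]), 'qvel': array([ 0.0013,  0.    , -0.0003,  0.0003, -0.0017, -0.0005]), 'joint_torque': array([ 5.00000e-04, -3.40176e+01, -3.02429e+01,  7.17000e-02,
        3.29000e-02, -2.00000e-04]), 'tool_pos': array([ 0.156 , -0.5268,  0.1962]), 'ee_rot': array([-3.1394e+00, -2.0000e-04,  2.8780e-01]), 'wrist_force': array([ 0.0468, -0.0894, -0.1523]), 'wrist_torque': array([-0.0187,  0.0032, -0.0012]), 'finger_force': np.float64(0.0), 'width': np.float64(0.094)}
scene {'vfov': 52.46668764595216, 'cx': 321.77297070490727, 'cy': 240.11368842107996, 'T': array([[ 0.80711853,  0.48560787, -0.33577473,  0.92749043],
       [ 0.59014679, -0.64729547,  0.48242652, -0.57122682],
       [ 0.01692465, -0.58753176, -0.80902409,  1.14812257],
       [ 0.        ,  0.        ,  0.        ,  1.        ]])}
top {'vfov': 51.78290031852283, 'cx': 309.92872379947346, 'cy': 232.64741661660213, 'T': array([[ 0.00831432, -0.98535627,  0.17030532,  0.29585437],
       [-0.99993048, -0.00961659, -0.00682318,  0.05178479],
       [ 0.00836102, -0.17023675, -0.98536772,  1.2059954 ],
       [ 0.        ,  0.        ,  0.        ,  1.        ]])}
```

View pics/top0.png

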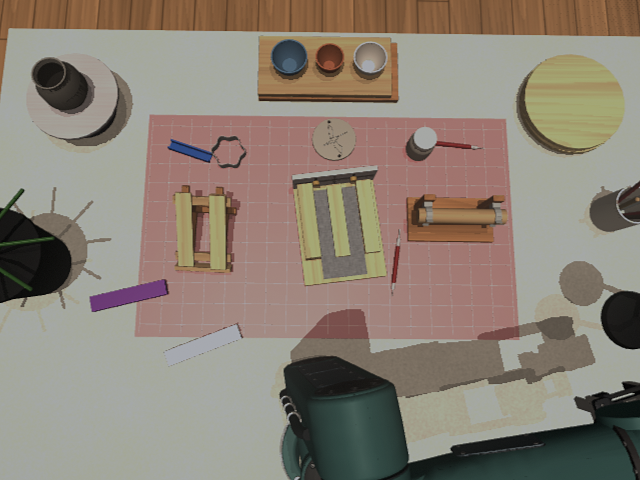

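View pics/scene0.png

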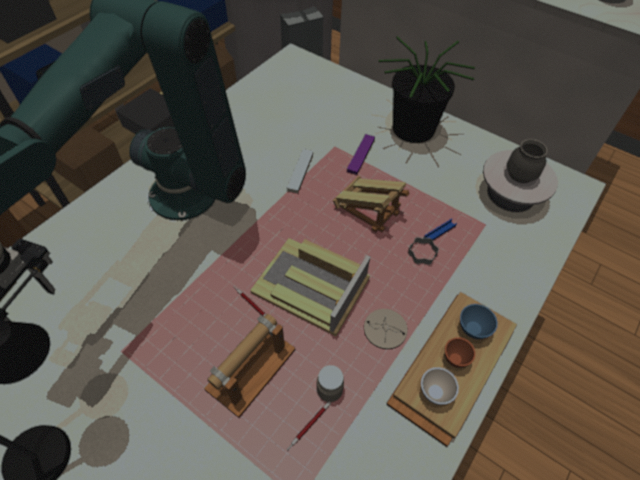

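The top view shows the rack on the left (+y, ~205,232), the bed in the middle (~340,230), and the stand with the pin on the right (~460,216). The unfinished guide is on the right of the bed, and a loose strip lies along the middle (~340,222). I'll zoom in.

```bash
python3 - <<'E'
import cv2,numpy as np
t=cv2.imread("pics/top0.png");s=cv2.imread("pics/scene0.png")
a=cv2.resize(t[160:290,170:510],(800,306),interpolation=cv2.INTER_CUBIC)
b=cv2.resize(s[170:420,200:440],(282,294),interpolation=cv2.INTER_CUBIC)
b1=cv2.resize(s[232:338,240:380],(388,294),interpolation=cv2.INTER_CUBIC)
o=np.zeros((600,800,3),np.uint8);o[:306]=a;o[306:,:388]=b1
b2=cv2.resize(s[170:235,325:415],(407,294),interpolation=cv2.INTER_CUBIC);o[306:,393:]=b2
cv2.imwrite("pics/z0.png",o)
E
```

```text
(no output)
```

View pics/z0.png

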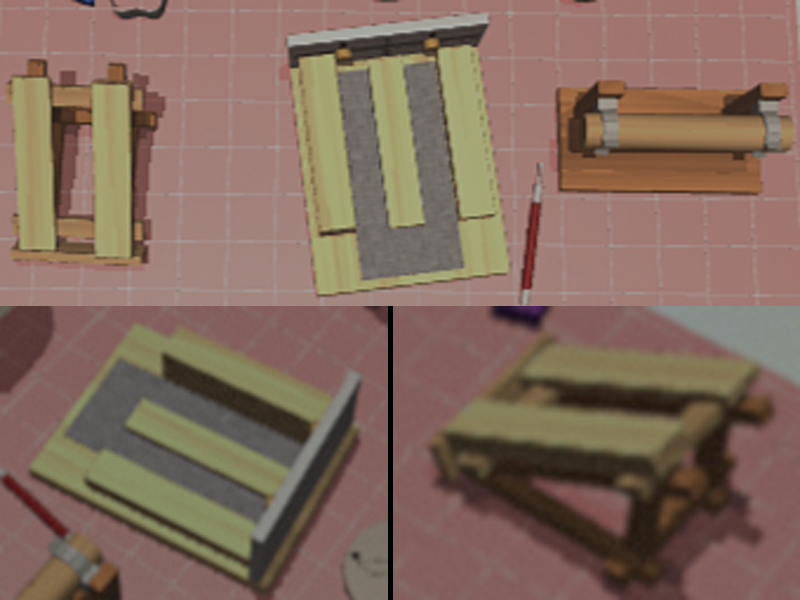

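The zoom shows the right-hand rack strip looking thicker (thick_b), and the middle strip on the bed looking thin. The guide-place strip is against the plate, and the pin lies horizontal at about zoom (585–795,133).

```bash
cat > h.py <<'E'
import cv2,numpy as np
from bench import robot
def rays(cal,px):
    px=np.atleast_2d(np.array(px,float)); f=240/np.tan(np.radians(cal['vfov']/2))
    d=np.c_[(px[:,0]-cal['cx'])/f,(px[:,1]-cal['cy'])/f,np.ones(len(px))]
    return cal['T'][:3,3],d@cal['T'][:3,:3].T
def onz(cal,px,z):
    o,d=rays(cal,px); z=np.broadcast_to(z,(len(d),)); return o+d*((z-o[2])/d[:,2])[:,None]
def proj(cal,P):
    P=np.atleast_2d(P);T=np.linalg.inv(cal['T']);p=P@T[:3,:3].T+T[:3,3];f=240/np.tan(np.radians(cal['vfov']/2))
    return np.c_[p[:,0]/p[:,2]*f+cal['cx'],p[:,1]/p[:,2]*f+cal['cy']]
def shift(dx,dy,dz,yaw):  # world mm -> tool mm (tool down)
    c,s=np.cos(yaw),np.sin(yaw); return np.round([c*dx+s*dy,s*dx-c*dy,-dz],1)
E
python3 - <<'E'
from h import *
c=robot.get_calibration("top"); np.set_printoptions(precision=4,suppress=True)
Z=lambda p:np.array(p)/2.353+[170,160]
def strip(n,p,z):
    P=onz(c,Z(p),z); m=P.mean(0); a=(P[0]+P[1]-P[2]-P[3])/2
    print(n,m,"len",np.linalg.norm(a),"wid",np.linalg.norm((P[0]+P[3]-P[1]-P[2])/2),"yaw",np.arctan2(a[1],a[0]))
mid=[(370,62),(404,60),(425,225),(391,228)]
gd=[(440,50),(475,45),(495,213),(460,218)]
for z in(.027,.036): strip("mid",mid,z);strip("gd",gd,z)
strip("fin",[(302,60),(336,55),(355,229),(320,234)],.063)
for t in(.009,.018):
    zz=[.12+t*.87]*2+[.03+t*.87]*2
    strip("rl",[(12,78),(50,78),(55,250),(18,248)],zz); strip("rr",[(93,83),(131,83),(132,258),(95,255)],zz)
print(onz(c,Z([(585,133),(795,133)]),.1))
print(onz(c,Z([(290,70),(318,293),(508,272),(484,50)]),.018))
w=robot.get_calibration("wrist"); print(w['T'],w['vfov'],robot.get_obs()['tool_pos'])
E
```

```text
mid [ 0.5299 -0.0265  0.027 ] len 0.1753494296296946 wid 0.03527835086366303 yaw 0.12245015052175114
gd [ 0.5436 -0.0991  0.027 ] len 0.1784093496931886 wid 0.036785472647254965 yaw 0.10452488136241904
mid [ 0.5281 -0.0259  0.036 ] len 0.17401087914202712 wid 0.035009049424517324 yaw 0.12245015052175123
gd [ 0.5417 -0.0979  0.036 ] len 0.17704744094594865 wid 0.03650466641677537 yaw 0.10452488136241891
fin [0.5214 0.0452 0.063 ] len 0.17840641232191215 wid 0.034914927203296954 yaw 0.11246164760551114
rl [0.4922 0.3331 0.0828] len 0.17849517989407476 wid 0.036652688995275025 yaw -0.05479841769571767
rr [0.4867 0.2557 0.0828] len 0.18085874025836096 wid 0.03668197168796124 yaw -0.05108272743434931
rl [0.4908 0.3311 0.0907] len 0.17747946466618453 wid 0.036396922996850836 yaw -0.05586511386013572
rr [0.4854 0.2543 0.0907] len 0.17982215943803515 wid 0.036426009748577286 yaw -0.05184974026141198
[[ 0.5269 -0.2042  0.1   ]
 [ 0.5289 -0.409   0.1   ]]
[[ 0.6085  0.0857  0.018 ]
 [ 0.375   0.054   0.018 ]
 [ 0.3981 -0.14    0.018 ]
 [ 0.6324 -0.1188  0.018 ]]
[[ 0.2839 -0.9274 -0.2435  0.2269]
 [-0.9589 -0.2752 -0.0698 -0.505 ]
 [-0.0023  0.2533 -0.9674  0.3832]
 [ 0.      0.      0.      1.    ]] 68.69661591491433 [ 0.156  -0.5269  0.1963]
```

Sizes and heights agree with those given: bed yaw ≈ 0.113, rack yaw ≈ −0.053, pin ≈ (0.528, −0.307). I'm moving above the middle strip now.

Request:
{"fn": "carry_out", "kwargs": {"increments": [[80, [0, 0, 0], 5], [80, [0, 0, 0], 5], [80, [33, -35, 0], 0], [80, [33, -35, 0], 0], [80, [33, -35, 0], 0], [80, [33, -35, 0], 0], [80, [33, -35, 0], 0], [80, [33, -35, 0], 0]]}}

```text
time: 0.9
tool_pos: [0.3297, -0.2945, 0.197]
ee_rot: [-3.141, 0.0, 0.113]
wrist_force: [1.4, -0.1, 0.0]
width: 0.0646
finger_force: 0.0
```

Request:
{"fn": "carry_out", "kwargs": {"increments": [[80, [33, -35, 0], 0], [80, [33, -35, 0], 0], [80, [33, -35, 0], 0], [80, [33, -35, 0], 0], [80, [33, -35, 0], 0], [80, [33, -35, 0], 0], [80, [0, 0, 0], 0], [80, [0, 0, 0], 0]]}}

```text
time: 1.7
tool_pos: [0.5019, -0.0646, 0.1966]
ee_rot: [3.141, 0.002, 0.116]
wrist_force: [0.3, 0.4, 0.8]
width: 0.0645
finger_force: 0.0
```

```bash
python3 - <<'E'
from h import *
o=robot.get_obs();c=robot.get_calibration("wrist");im=robot.snapshot("wrist");cv2.imwrite("pics/w1.png",im)
import pickle;pickle.dump(c,open("w1.pkl","wb"));print(o['tool_pos'],o['ee_rot'],o['width'],o['time'])
E
```

```text
[ 0.50191924 -0.06461438  0.19655604] [3.14148052e+00 2.03195342e-03 1.15748038e-01] 0.06454881869274973 1.7
```

View pics/w1.png

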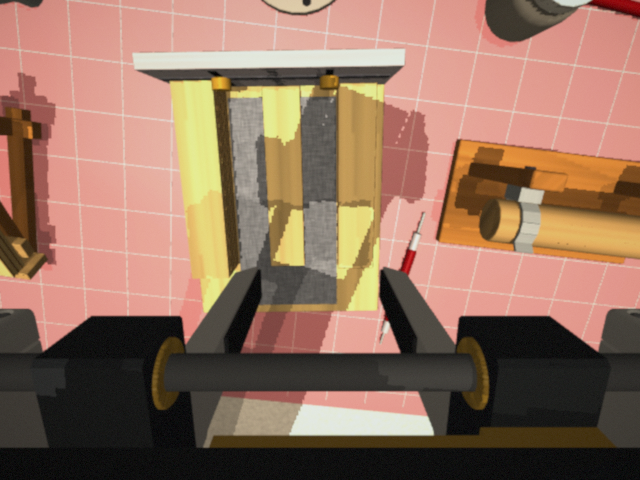

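The wrist view shows the middle strip at columns ~264–303 with its near end at row ~265, and the end plate at rows 50–80. I'll check the middle strip position from this view.

```bash
python3 - <<'E'
from h import *
import pickle;c=pickle.load(open("w1.pkl","rb"));np.set_printoptions(precision=4,suppress=True)
im=cv2.imread("pics/w1.png")
b=np.array([np.cos(.113),np.sin(.113)])
for z in(.027,.036):
    P=onz(c,[(264,110),(301,110),(304,255),(266,255),(269,265),(303,265)],z); n=P[4:].mean(0)
    print(z,P[:,:2].round(4).tolist(),"centre from near end",n[:2]+.09*b,"yaw L,R",[np.arctan2(*(P[i]-P[j])[1::-1]) for i,j in((0,3),(1,2))])
g=cv2.resize(im[60:320,160:400],(720,600) if 0 else (552,598),interpolation=cv2.INTER_CUBIC)
cv2.imwrite("pics/w1z.png",cv2.convertScaleAbs(g,alpha=1.2))
E
```

```text
0.027 [[0.6, 0.0023], [0.6041, -0.0329], [0.4594, -0.0509], [0.4547, -0.0108], [0.4438, -0.0148], [0.4481, -0.051]] centre from near end [ 0.5354 -0.0228] yaw L,R [np.float64(0.08964503824136728), np.float64(0.12386241426648473)]
0.036 [[0.5994, 0.0009], [0.6034, -0.0335], [0.4623, -0.051], [0.4578, -0.0119], [0.4472, -0.0158], [0.4513, -0.0511]] centre from near end [ 0.5387 -0.0233] yaw L,R [np.float64(0.08964503824136731), np.float64(0.12386241426648473)]
```

View pics/w1z.png

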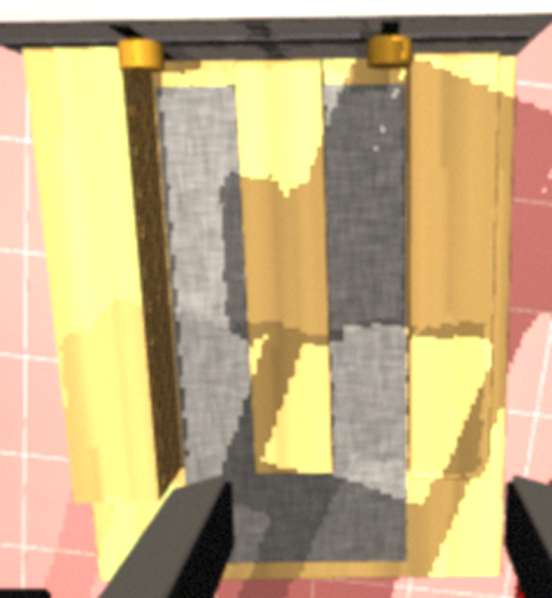

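The zoom shows the guide strip slightly wider in the picture than the middle one (80 vs 76 px at the near ends), so it is nearer the camera. That makes the guide strip thick_a and the middle strip thin_a.

```bash
python3 - <<'E'
from h import *
import pickle;c=pickle.load(open("w1.pkl","rb"));np.set_printoptions(precision=4,suppress=True)
Z=lambda p:np.array(p)/2.3+[160,60]
def strip(n,p,z):
    P=onz(c,Z(p),z); m=P.mean(0); a=(P[0]+P[1]-P[2]-P[3])/2
    print(n,m,"len",np.linalg.norm(a),"wid",np.linalg.norm((P[0]+P[3]-P[1]-P[2])/2),"yaw",np.arctan2(a[1],a[0]))
for z in(.027,.036):
    strip("mid",[(236,62),(323,62),(332,472),(256,472)],z); strip("gd",[(411,55),(500,55),(487,476),(407,476)],z)
strip("fin",[(25,50),(125,65),(158,497),(75,500)],.063)
print("board near",onz(c,Z([(103,578),(500,576)]),.018))
E
```

```text
mid [ 0.5342 -0.0237  0.027 ] len 0.1778665646312118 wid 0.035568416377719854 yaw 0.1258166451947957
gd [ 0.5428 -0.095   0.027 ] len 0.1825019241027127 wid 0.036899177252197116 yaw 0.1217158814027984
mid [ 0.5352 -0.0245  0.036 ] len 0.17337330070312568 wid 0.03466988728867759 yaw 0.12581664519479568
gd [ 0.5436 -0.094   0.036 ] len 0.1778915617556506 wid 0.03596703049112867 yaw 0.12171588140279833
fin [0.5245 0.0473 0.063 ] len 0.1732836338881368 wid 0.03583579327200845 yaw 0.12413022670222769
board near [[ 0.3764  0.0545  0.018 ]
 [ 0.4002 -0.1408  0.018 ]]
```

Request:
{"fn": "carry_out", "kwargs": {"increments": [[80, [20, -20, 0], -0.2], [80, [14.3, -15.3, 20], 0], [80, [0, 0, 45], 0], [80, [0, 0, 45], 0], [80, [0, 0, 30], 0], [80, [0, 0, 15], 0], [80, [0, 0, 6], 0], [80, [0, 0, 0], 0]]}}

```text
time: 2.55
tool_pos: [0.5312, -0.0277, 0.0359]
ee_rot: [-3.142, 0.001, 0.114]
wrist_force: [-0.1, 0.2, -0.8]
width: 0.0645
finger_force: 0.0
```

Request:
{"fn": "carry_out", "kwargs": {"increments": [[80, [0, -1.5, 0.8], -0.3], [200, [0, 0, 0], 0], [255, [0, 0, 0], 0], [255, [0, 0, 0], 0], [255, [0, 0, 0], 0], [255, [0, 0, 0], 0], [255, [0, 0, -5], 0], [255, [0, 0, -15], 0]]}}

```text
time: 3.35
tool_pos: [0.5306, -0.0246, 0.0543]
ee_rot: [-3.141, 0.004, 0.122]
wrist_force: [0.1, 0.4, 0.3]
width: 0.0118
finger_force: 0.0
```

The opening of 12 mm means the strip was missed. I'll look.

```bash
python3 - <<'E'
from h import *
import pickle
o=robot.get_obs();c=robot.get_calibration("wrist");im=robot.snapshot("wrist");pickle.dump(c,open("w2.pkl","wb"));print(o['tool_pos'],o['ee_rot'],o['width'],o['time'])
s=robot.snapshot("scene");a=cv2.resize(im,(480,360));b=cv2.resize(s[215:345,230:390],(480,390))
cv2.imwrite("pics/w2.png",np.vstack([im[:300],np.hstack([cv2.resize(s[215:345,230:390],(369,300),interpolation=cv2.INTER_CUBIC),np.zeros((300,271,3),np.uint8)])]))
print(robot.tcp_to_tips)
E
```

```text
[ 0.53058503 -0.02458985  0.05431228] [-3.14064692  0.00371455  0.12210674] 0.011819204903978886 3.35
0.014
```

View pics/w2.png

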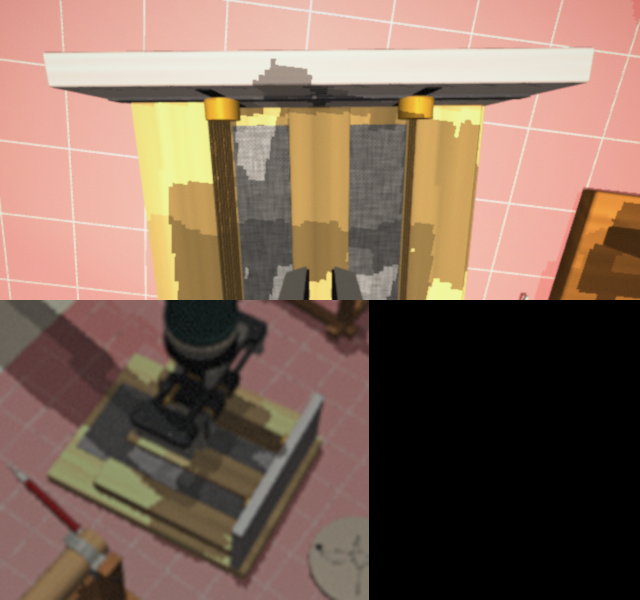

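The strip hasn't moved and the closed fingers (cols 283–358) are centred above it, so they slid off or closed too high. I'll reopen, go lower, and check the width before lifting.

Request:
{"fn": "carry_out", "kwargs": {"increments": [[80, [0, 0, 0], 0], [80, [0, 0, 0], 0], [80, [0, 0, 0], 0], [80, [0, 0, 0], 0], [80, [0, 0, 0], 0], [80, [0, 0, 10], 0], [80, [0, 0, 8], 0], [80, [0, 0, 2], 0]]}}

```text
time: 4.25
tool_pos: [0.5306, -0.0247, 0.0335]
ee_rot: [-3.141, 0.003, 0.122]
wrist_force: [-0.3, -0.2, 0.2]
width: 0.0636
finger_force: 0.0
```

Request:
{"fn": "carry_out", "kwargs": {"increments": [[80, [0, 0, 0.8], 0], [80, [0, 0, 0], 0], [255, [0, 0, 0], 0], [255, [0, 0, 0], 0], [255, [0, 0, 0], 0], [255, [0, 0, 0], 0], [255, [0, 0, 0], 0], [255, [0, 0, 0], 0]]}}

```text
time: 5.05
tool_pos: [0.532, -0.0249, 0.0348]
ee_rot: [3.142, -0.0, 0.122]
wrist_force: [0.6, -0.7, 0.1]
width: 0.0201
finger_force: 0.0
```

```bash
python3 - <<'E'
from h import *
import pickle
for i in range(3):
    o=robot.get_obs();print(o['tool_pos'],o['width'],o['finger_force'],o['wrist_force'],o['time'],o['joint_positions'])
    c=robot.get_calibration("wrist");im=robot.snapshot("wrist")
s=robot.snapshot("scene")
cv2.imwrite("pics/w3.png",np.vstack([im[60:360],np.hstack([cv2.resize(s[235:325,260:370],(366,300),interpolation=cv2.INTER_CUBIC),np.zeros((300,274,3),np.uint8)])]))
E
```

```text
[ 0.53198001 -0.02485754  0.03480773] 0.020065083022179162 0.0 [ 0.59470995 -0.70822954  0.10041632] 5.05 [-1.53128937e-01  1.38841049e-01  1.64422347e+00 -6.59341308e-05
  1.35841633e+00  1.29574472e+00]
[ 0.53196563 -0.02486152  0.03477233] 0.015757435241082737 0.0 [-0.17507899  0.78706927 -0.5305596 ] 5.1 [-1.53127077e-01  1.38900560e-01  1.64423179e+00 -8.62339559e-05
  1.35842138e+00  1.29567059e+00]
[ 0.53196225 -0.02487369  0.03477975] 0.011812955374401678 0.0 [ 0.7365755  -0.50724237 -0.48940092] 5.15 [-1.53136822e-01  1.38885907e-01  1.64423251e+00 -1.07286552e-04
  1.35843071e+00  1.29566419e+00]
```

View pics/w3.png

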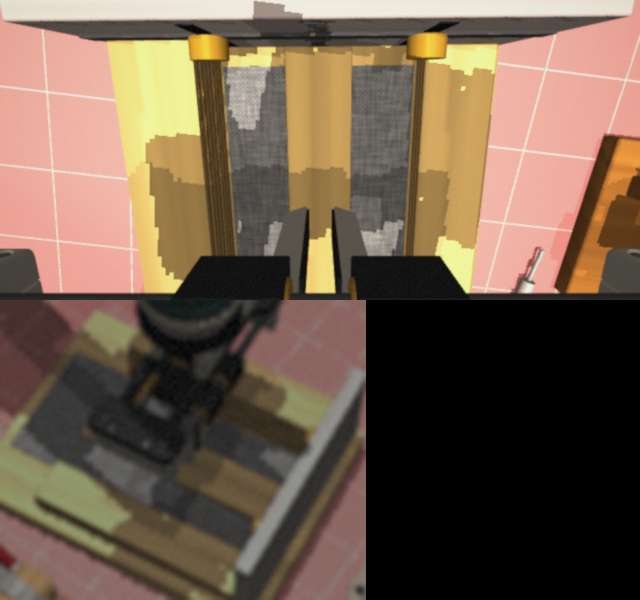

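```bash
python3 - <<'E'
from h import *
o=robot.get_obs();c=robot.get_calibration("wrist");p=o['tool_pos'];y=o['ee_rot'][2];np.set_printoptions(precision=4,suppress=True)
print(p,o['ee_rot'],c['T'][:3,3],c['T'][:3,2])
for z in(.01,.02,.027,.036,.045):
  for dx in(-.008,.008): print(z,dx,proj(c,[p[0]+dx*np.cos(y),p[1]+dx*np.sin(y),z]))
E
```

```text
[ 0.532  -0.0249  0.0347] [3.1415 0.     0.122 ] [ 0.6052 -0.0144  0.2216] [-0.2517 -0.0309 -0.9673]
0.01 -0.008 [[322.2398 276.0269]]
0.01 0.008 [[322.2807 252.2161]]
0.02 -0.008 [[322.3406 281.9439]]
0.02 0.008 [[322.3853 257.1589]]
0.027 -0.008 [[322.4167 286.4115]]
0.027 0.008 [[322.4644 260.8964]]
0.036 -0.008 [[322.5221 292.5993]]
0.036 0.008 [[322.5741 266.0805]]
0.045 -0.008 [[322.6371 299.3492]]
0.045 0.008 [[322.694  271.7458]]
```

The fingertip's far edge projects at row ~267, which suggests the tips are really at about 30+ mm, so the reported height reads low. I'll feel for the strip top (27 mm) with the shut fingers, in small steps.

Request:
{"fn": "carry_out", "kwargs": {"increments": [[255, [0, 0, 1], 0], [255, [0, 0, 1], 0], [255, [0, 0, 1], 0], [255, [0, 0, 0], 0]]}}

```text
time: 5.65
tool_pos: [0.5318, -0.0248, 0.0315]
ee_rot: [-3.142, 0.0, 0.122]
wrist_force: [-0.6, 0.7, 0.7]
width: 0.0008
finger_force: 0.0
```

Request:
{"fn": "carry_out", "kwargs": {"increments": [[255, [0, 0, 1], 0], [255, [0, 0, 1], 0], [255, [0, 0, 1], 0], [255, [0, 0, 1], 0], [255, [0, 0, 0], 0]]}}

```text
time: 6.15
tool_pos: [0.5318, -0.0248, 0.0275]
ee_rot: [-3.142, 0.0, 0.122]
wrist_force: [-0.5, -0.1, 0.8]
width: 0.0007
finger_force: 0.0
```

Request:
{"fn": "carry_out", "kwargs": {"increments": [[255, [0, 0, 1], 0], [255, [0, 0, 1], 0], [255, [0, 0, 1], 0], [255, [0, 0, 1], 0], [255, [0, 0, 0], 0]]}}

```text
time: 6.65
tool_pos: [0.5318, -0.0248, 0.0235]
ee_rot: [-3.142, 0.0, 0.122]
wrist_force: [-0.9, 0.4, -0.8]
width: 0.0004
finger_force: 0.0
```

```bash
python3 - <<'E'
from h import *
im=robot.snapshot("wrist");s=robot.snapshot("scene");o=robot.get_obs();print(o['tool_pos'],o['wrist_force'])
cv2.imwrite("pics/w4.png",np.vstack([im[60:360],np.hstack([cv2.resize(s[235:325,260:370],(366,300),interpolation=cv2.INTER_CUBIC),np.zeros((300,274,3),np.uint8)])]))
E
```

```text
[ 0.53195371 -0.02485932  0.02374552] [-0.85149363  0.62019228 -0.20220942]
```

View pics/w4.png

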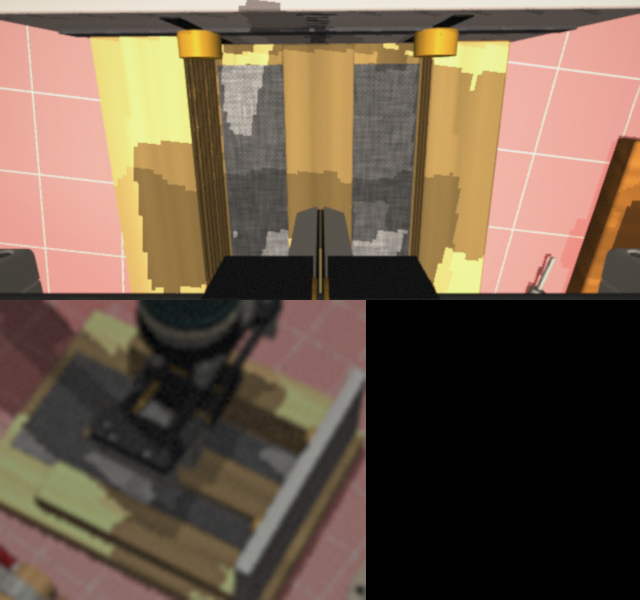

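No contact yet, and the strip's apparent width (69 px at row 110) puts the camera ~11 mm higher above it than reckoned. I'll keep feeling downward.

Request:
{"fn": "carry_out", "kwargs": {"increments": [[255, [0, 0, 1], 0], [255, [0, 0, 1], 0], [255, [0, 0, 1], 0], [255, [0, 0, 0], 0]]}}

```text
time: 7.15
tool_pos: [0.5318, -0.0248, 0.0205]
ee_rot: [-3.142, 0.0, 0.122]
wrist_force: [0.3, -0.4, -0.3]
width: 0.0008
finger_force: 0.0
```

Request:
{"fn": "carry_out", "kwargs": {"increments": [[255, [0, 0, 1], 0], [255, [0, 0, 1], 0], [255, [0, 0, 1], 0], [255, [0, 0, 1], 0], [255, [0, 0, 0], 0]]}}

```text
time: 7.65
tool_pos: [0.5321, -0.0249, 0.0191]
ee_rot: [3.141, -0.0, 0.122]
wrist_force: [-3.7, 0.9, 10.7]
width: 0.0006
finger_force: 5.4
```

Contact: the strip top (27 mm) is met at a reading of 19.2 mm, so the tips are at reading + 8 mm. I'll back up, open, go down beside the strip and grip.

Request:
{"fn": "carry_out", "kwargs": {"increments": [[90, [0, 0, -7], 0], [90, [0, 0, -5], 0], [90, [0, 0, 0], 0], [90, [0, 0, 0], 0], [90, [0, 0, 0], 0], [90, [0, 0, 0], 0], [90, [0, 0, 0], 0], [90, [0, 0, 0], 0]]}}

```text
time: 8.45
tool_pos: [0.5319, -0.0248, 0.0286]
ee_rot: [3.142, 0.0, 0.122]
wrist_force: [-0.3, 0.4, -0.2]
width: 0.0594
finger_force: 0.0
```

Request:
{"fn": "carry_out", "kwargs": {"increments": [[90, [0, 0, 8], 0], [90, [0, 0, 5], 0], [90, [0, 0, 2.5], 0], [255, [0, 0, 0], 0], [255, [0, 0, 0], 0], [255, [0, 0, 0], 0], [255, [0, 0, 0], 0], [255, [0, 0, 0], 0]]}}

```text
time: 9.25
tool_pos: [0.5322, -0.0249, 0.0135]
ee_rot: [3.141, -0.001, 0.122]
wrist_force: [0.3, 0.2, 0.7]
width: 0.0353
finger_force: 30.0
```

Gripped (35.3 mm wide, 30 N). Next I'll lift, back off 12 mm, shift 72 mm sideways over the guide and lower to just above it.

Request:
{"fn": "carry_out", "kwargs": {"increments": [[255, [0, 0, -10], 0], [255, [-6, 0, -15], 0], [255, [-6, 0, -15], 0], [255, [0, 24, 0], 0], [255, [0, 24, 0], 0], [255, [0, 24, 0], 0], [255, [0, 0, 12], 0], [255, [0, 0, 5], 0]]}}

```text
time: 10.05
tool_pos: [0.5282, -0.0978, 0.0361]
ee_rot: [-3.141, 0.0, 0.121]
wrist_force: [-0.2, 0.1, -1.1]
width: 0.0352
finger_force: 30.0
```

```bash
python3 - <<'E'
from h import *
im=robot.snapshot("wrist");t=robot.snapshot("top");o=robot.get_obs();print(o['tool_pos'],o['ee_rot'],o['width'],o['wrist_force'])
cv2.imwrite("pics/w5.png",np.vstack([im[:300],np.hstack([cv2.resize(t[160:290,280:400],(277,300),interpolation=cv2.INTER_CUBIC),cv2.resize(t[180:280,165:245],(240,300),interpolation=cv2.INTER_CUBIC),np.zeros((300,123,3),np.uint8)])]))
E
```

```text
[ 0.52749506 -0.09672463  0.03522507] [-3.14011259e+00  2.41495677e-03  1.22475041e-01] 0.03527423051416564 [-0.37920365 -0.08809282 -0.21626909]
```

View pics/w5.png

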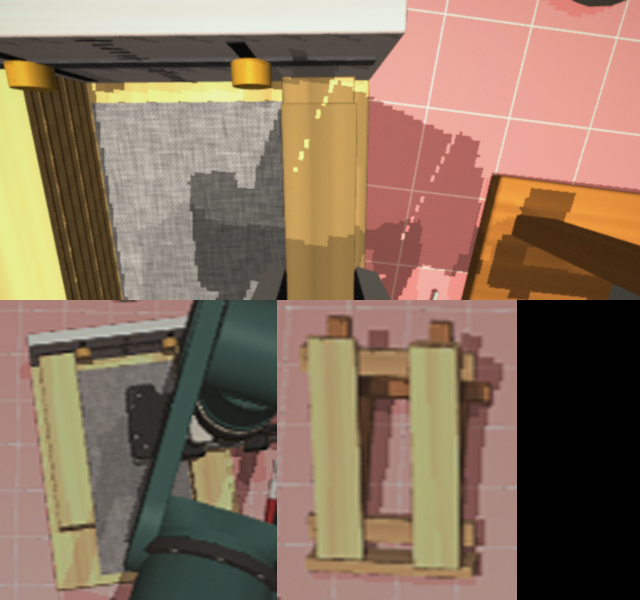

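The held strip (cols 284–357) lines up with the guide strip below it, and the rack strips are undisturbed. I'll lower it, slide it forward, and feel for the plate.

Request:
{"fn": "carry_out", "kwargs": {"increments": [[255, [0, 0, 3], 0], [255, [0, 0, 1.5], 0], [255, [4, 0, 0], 0], [255, [4, 0, 0], 0], [255, [2, 0, 0], 0], [255, [1, 0, 0], 0], [255, [1, 0, 0], 0], [255, [0, 0, 0], 0]]}}

```text
time: 10.95
tool_pos: [0.5408, -0.0963, 0.0317]
ee_rot: [3.142, -0.0, 0.122]
wrist_force: [0.5, -1.1, -0.4]
width: 0.0355
finger_force: 30.0
```

Request:
{"fn": "carry_out", "kwargs": {"increments": [[255, [1, 0, 0], 0], [255, [0.5, 0, 0], 0], [255, [0, 0, 0], 0]]}}

```text
time: 11.25
tool_pos: [0.5423, -0.0962, 0.0318]
ee_rot: [3.141, -0.0, 0.122]
wrist_force: [-0.1, 0.1, 0.3]
width: 0.0355
finger_force: 30.0
```

Request:
{"fn": "carry_out", "kwargs": {"increments": [[255, [1, 0, 0], 0], [255, [1, 0, 0], 0], [255, [0, 0, 0], 0]]}}

```text
time: 11.55
tool_pos: [0.5426, -0.0961, 0.0316]
ee_rot: [-3.142, 0.004, 0.122]
wrist_force: [-4.2, -1.4, 2.1]
width: 0.0354
finger_force: 30.0
```

Touched the plate at 4 N. I'll release, rise and go to the rack.

Request:
{"fn": "carry_out", "kwargs": {"increments": [[255, [0, 0, 1], 0], [90, [0, 0, 0], 0], [90, [0, 0, 0], 0], [90, [0, 0, 0], 0], [90, [0, 0, 0], 0], [90, [0, 0, -30], 0], [90, [0, 0, -45], 0], [90, [0, 0, -45], 5]]}}

```text
time: 12.35
tool_pos: [0.5436, -0.0956, 0.1511]
ee_rot: [-3.141, 0.002, 0.033]
wrist_force: [0.7, -0.6, 0.6]
width: 0.0607
finger_force: 0.0
```

Request:
{"fn": "carry_out", "kwargs": {"increments": [[80, [0, 0, 0], 5], [80, [-9.4, -43.4, 0], 0], [80, [-9.4, -43.4, 0], 0], [80, [-9.4, -43.4, 0], 0], [80, [-9.4, -43.4, 0], 0], [80, [-9.4, -43.4, 0], 0], [80, [-9.4, -43.4, 0], 0], [80, [-9.4, -43.4, 0], 0]]}}

```text
time: 13.15
tool_pos: [0.494, 0.2128, 0.1508]
ee_rot: [-3.141, -0.001, -0.053]
wrist_force: [0.8, 1.0, 0.0]
width: 0.0646
finger_force: 0.0
```

Request:
{"fn": "carry_out", "kwargs": {"increments": [[80, [-9.4, -43.4, 0], 0], [80, [0, 0, 0], 0]]}}

```text
time: 13.35
tool_pos: [0.4858, 0.2597, 0.1505]
ee_rot: [-3.139, 0.001, -0.045]
wrist_force: [0.2, -0.2, -0.3]
width: 0.0644
finger_force: 0.0
```

```bash
python3 - <<'E'
from h import *
import pickle
o=robot.get_obs();c=robot.get_calibration("wrist");im=robot.snapshot("wrist");pickle.dump((c,o),open("w6.pkl","wb"));cv2.imwrite("pics/w6.png",im)
print(o['tool_pos'],o['ee_rot'],o['width'],o['time'])
# pale strip mask: hue of pale plywood
h=cv2.cvtColor(im,cv2.COLOR_BGR2HSV)
for r in range(20,300,40): 
    row=h[r,:,:]; print(r,[tuple(int(v) for v in row[x]) for x in range(180,480,25)])
E
```

```text
[0.48584065 0.25972384 0.15050058] [-3.13931127e+00  6.71296626e-04 -4.54943457e-02] 0.06437787350783368 13.35
20 [(5, 88, 223), (8, 46, 222), (5, 83, 225), (5, 82, 225), (5, 79, 225), (6, 79, 226), (5, 77, 225), (6, 76, 225), (7, 56, 225), (5, 81, 224), (5, 83, 225), (4, 85, 225)]
60 [(6, 85, 226), (5, 81, 227), (6, 78, 228), (5, 76, 228), (6, 76, 228), (6, 61, 227), (6, 31, 228), (6, 56, 224), (7, 51, 227), (6, 77, 228), (5, 83, 228), (5, 85, 226)]
100 [(6, 84, 227), (14, 190, 189), (7, 75, 230), (7, 73, 230), (6, 70, 230), (7, 68, 230), (15, 189, 174), (3, 113, 176), (4, 101, 182), (3, 114, 174), (6, 77, 229), (5, 81, 229)]
140 [(26, 119, 230), (27, 116, 229), (18, 149, 185), (17, 145, 130), (17, 147, 128), (19, 141, 170), (19, 142, 156), (19, 139, 162), (4, 108, 180), (3, 114, 176), (3, 114, 176), (5, 74, 231)]
180 [(27, 116, 230), (18, 141, 147), (19, 140, 155), (4, 110, 176), (2, 115, 175), (19, 139, 171), (19, 141, 161), (7, 122, 148), (4, 110, 179), (3, 117, 174), (3, 116, 174), (6, 72, 231)]
220 [(5, 85, 233), (26, 119, 232), (19, 140, 155), (3, 117, 131), (7, 78, 233), (18, 139, 134), (19, 140, 162), (5, 92, 234), (8, 53, 232), (8, 69, 232), (3, 119, 172), (7, 63, 231)]
260 [(5, 89, 232), (12, 121, 230), (20, 137, 230), (4, 126, 109), (3, 120, 127), (22, 129, 233), (18, 141, 128), (3, 121, 129), (6, 69, 232), (5, 73, 232), (5, 85, 214), (3, 118, 169)]
```

```bash
python3 - <<'E'
from h import *
im=cv2.imread("pics/w6.png");h=cv2.cvtColor(cv2.GaussianBlur(im,(3,3),0),cv2.COLOR_BGR2HSV)
m=(h[...,0]>=17)&(h[...,0]<=31)&(h[...,1]>95)&(h[...,2]>115)
for r in range(110,350,12):
    x=np.flatnonzero(np.diff(np.r_[0,m[r].astype(int),0])); runs=[(int(a),int(b)) for a,b in zip(x[::2],x[1::2]) if b-a>8]; print(r,runs)
for r in (170,215): print(r,[(x,*map(int,h[r,x])) for x in range(280,372,4)])
E
```

```text
110 [(520, 535), (568, 585), (591, 618)]
122 [(314, 335), (520, 534), (568, 585), (591, 618)]
134 [(159, 223), (229, 291), (295, 356), (521, 535), (568, 585), (591, 617)]
146 [(160, 226), (230, 292), (294, 367), (521, 535), (568, 584), (590, 617)]
158 [(164, 229), (231, 293), (295, 366), (568, 585), (591, 616)]
170 [(174, 230), (297, 355), (522, 536), (568, 584), (591, 616)]
182 [(178, 233), (297, 354), (522, 536), (568, 585), (590, 616)]
194 [(182, 236), (298, 353), (523, 536), (568, 585), (590, 615)]
206 [(186, 238), (299, 352), (523, 536), (568, 588), (590, 615)]
218 [(191, 241), (300, 351), (523, 537), (568, 586), (590, 614)]
230 [(195, 242), (301, 350), (524, 537), (568, 614)]
242 [(200, 245), (302, 349), (524, 537), (568, 613)]
254 [(204, 250), (301, 349), (525, 537), (568, 592), (594, 613)]
266 [(208, 252), (302, 347), (525, 538), (568, 592), (594, 613)]
278 [(209, 232), (261, 347), (525, 556), (568, 591), (595, 612)]
290 [(215, 224), (262, 346), (526, 576)]
302 [(261, 347), (526, 576)]
314 [(255, 345), (527, 594)]
326 []
338 []
170 [(280, 3, 115, 175), (284, 3, 116, 176), (28
[... 205 characters left out ...]
(328, 19, 141, 157), (332, 18, 139, 161), (336, 18, 140, 166), (340, 19, 140, 168), (344, 18, 139, 167), (348, 18, 140, 166), (352, 19, 140, 164), (356, 8, 123, 154), (360, 3, 115, 177), (364, 2, 114, 177), (368, 3, 114, 177)]
215 [(280, 5, 97, 190), (284, 4, 107, 196), (288, 4, 100, 222), (292, 4, 100, 222), (296, 4, 100, 221), (300, 18, 141, 125), (304, 19, 137, 132), (308, 18, 138, 137), (312, 19, 139, 160), (316, 19, 139, 169), (320, 18, 139, 165), (324, 19, 140, 155), (328, 19, 138, 159), (332, 19, 139, 163), (336, 19, 140, 166), (340, 19, 139, 167), (344, 18, 140, 167), (348, 19, 139, 165), (352, 10, 112, 187), (356, 5, 92, 233), (360, 5, 92, 233), (364, 5, 92, 233), (368, 5, 93, 233)]
```

The right rack strip is at cols 297–354 (row 182) and parallel to the tool, 3 px (2 mm) to the right of the jaw line. The left strip is narrower even with its side face included, so it is the thin one. I'll take the right one.

Request:
{"fn": "carry_out", "kwargs": {"increments": [[80, [0, 2, 25], 0], [80, [0, 0, 30], 0], [80, [0, 0, 20], 0], [80, [0, 0, 8], 0], [80, [0, 0, 3.5], 0], [255, [0, 0, 0], 0], [255, [0, 0, 0], 0], [255, [0, 0, 0], 0]]}}

```text
time: 14.2
tool_pos: [0.4882, 0.253, 0.0657]
ee_rot: [-3.141, -0.002, -0.053]
wrist_force: [0.2, 0.4, 0.2]
width: 0.044
finger_force: 0.0
```

Request:
{"fn": "carry_out", "kwargs": {"increments": [[255, [0, 0, 0], 0], [255, [0, 0, 0], 0], [255, [0, 0, 0], 0]]}}

```text
time: 14.5
tool_pos: [0.4882, 0.2534, 0.0655]
ee_rot: [-3.14, -0.003, -0.052]
wrist_force: [0.4, 0.5, 3.4]
width: 0.0358
finger_force: 29.9
```

Gripped at 35.8 mm. I'll lift, turn to the bed's yaw, and carry it over the guide, held back 30 mm.

Request:
{"fn": "carry_out", "kwargs": {"increments": [[255, [0, 0, -8], 0], [255, [0, 0, -22], 0], [255, [0, 0, -32], 0], [255, [0, 0, -33], -5], [255, [0, 0, 0], -5], [255, [-2.3, 30, 0], 0], [255, [-2.3, 44, 0], 0], [255, [-2.3, 44, 0], 0]]}}

```text
time: 15.3
tool_pos: [0.4939, 0.1337, 0.1589]
ee_rot: [3.141, 0.002, 0.124]
wrist_force: [0.0, -0.5, -1.1]
width: 0.0358
finger_force: 29.9
```

Request:
{"fn": "carry_out", "kwargs": {"increments": [[255, [-2.3, 44, 0], 0], [255, [-2.3, 44, 0], 0], [255, [-2.3, 44, 0], 0], [255, [-2.3, 44, 0], 0], [255, [-2.3, 40, 0], 0], [255, [-2, 20, 0], 0], [255, [0, 0, 0], 0], [255, [0, 0, 0], 0]]}}

```text
time: 16.1
tool_pos: [0.5095, -0.1009, 0.1589]
ee_rot: [-3.14, 0.001, 0.121]
wrist_force: [1.1, 0.4, -0.4]
width: 0.0357
finger_force: 29.9
```

```bash
python3 - <<'E'
from h import *
o=robot.get_obs();c=robot.get_calibration("wrist");im=robot.snapshot("wrist");s=robot.snapshot("scene")
import pickle;pickle.dump((c,o),open("w7.pkl","wb"));cv2.imwrite("pics/w7.png",im)
print(o['tool_pos'],o['ee_rot'],o['width'],o['wrist_force'],o['wrist_torque'])
p=o['tool_pos'];y=o['ee_rot'][2]
print("shift to (.5128,-.0998):",shift(*(1000*(np.array([.5128,-.0998,0])-[p[0],p[1],0])),y))
cv2.imwrite("pics/w7c.png",np.hstack([cv2.resize(im,(480,360)),cv2.resize(s[190:350,230:372],(320,360),interpolation=cv2.INTER_CUBIC)]))
E
```

```text
[ 0.50948045 -0.10085327  0.15887653] [-3.14043770e+00  1.39282617e-03  1.21101341e-01] 0.035711916353261895 [ 1.11995597  0.44410716 -0.40357004] [ 0.04808148 -0.01164928  0.00162677]
shift to (.5128,-.0998): [ 3.4 -0.6 -0. ]
```

In position, so I'll go down to just above near-end contact and then pivot the strip flat with the forward arc.

Request:
{"fn": "carry_out", "kwargs": {"increments": [[255, [0, -0.6, 25], 0], [255, [0, 0, 30], 0], [255, [0, 0, 15], 0], [255, [0, 0, 5], 0], [255, [1.5, 0, 4], 0], [255, [2, 0, 4], 0], [255, [2, 0, 4], 0], [255, [0, 0, 0], 0]]}}

```text
time: 17.0
tool_pos: [0.5162, -0.0998, 0.0731]
ee_rot: [3.141, -0.001, 0.122]
wrist_force: [-0.0, 1.6, 1.4]
width: 0.0355
finger_force: 29.9
```

Request:
{"fn": "carry_out", "kwargs": {"increments": [[255, [2, 0, 5], 0], [255, [2, 0, 5], 0], [255, [1.3, 0, 5], 0], [255, [1, 0, 4], 0], [255, [0.6, 0, 4], 0], [255, [0.3, 0, 3], 0], [255, [0, 0, 0], 0]]}}

```text
time: 17.7
tool_pos: [0.5225, -0.099, 0.0458]
ee_rot: [3.142, 0.0, 0.122]
wrist_force: [1.7, -0.8, 3.2]
width: 0.0359
finger_force: 30.0
```

Request:
{"fn": "carry_out", "kwargs": {"increments": [[255, [0.2, 0, 2.5], 0], [255, [0, 0, 2], 0], [255, [0, 0, 1.5], 0], [255, [0, 0, 0], 0]]}}

```text
time: 18.1
tool_pos: [0.5229, -0.0989, 0.0401]
ee_rot: [3.141, -0.0, 0.122]
wrist_force: [3.0, -0.3, 4.0]
width: 0.0357
finger_force: 30.0
```

```bash
python3 - <<'E'
from h import *
o=robot.get_obs();c=robot.get_calibration("wrist");im=robot.snapshot("wrist");s=robot.snapshot("scene")
print(o['tool_pos'],o['wrist_force'],o['width'])
cv2.imwrite("pics/w8.png",np.vstack([im[:300],np.hstack([cv2.resize(s[235:335,260:380],(360,300),interpolation=cv2.INTER_CUBIC),np.zeros((300,280,3),np.uint8)])]))
E
```

```text
[ 0.52285051 -0.09891306  0.0401306 ] [ 2.96956165 -0.26341488  3.96846045] 0.03573940396337477
```

View pics/w8.png

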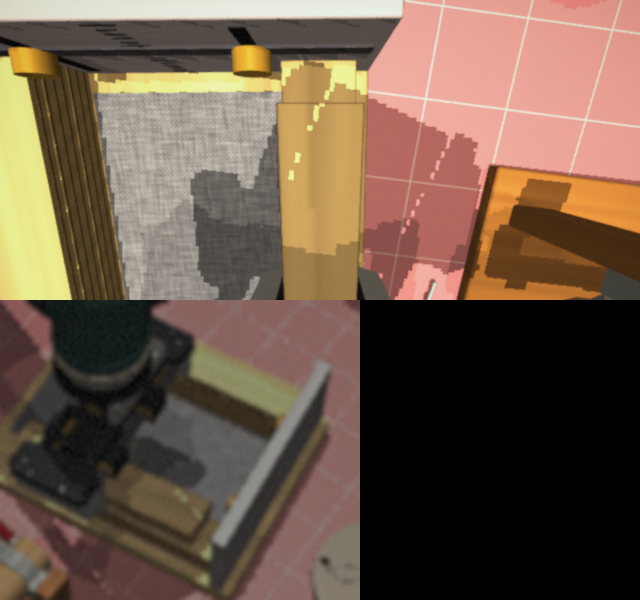

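The thick strip lies nearly flat (cols 278–363 at row 103), aligned with the stack and about 20 mm short of the plate. I'll release it and go behind the near end to push the stack forward with shut fingers.

Request:
{"fn": "carry_out", "kwargs": {"increments": [[90, [0, 0, 0], 0], [90, [0, 0, 0], 0], [90, [0, 0, 0], 0], [90, [0, 0, 0], 0], [90, [0, 0, -20], 0], [255, [0, 0, -30], 0], [255, [-40, 0, 0], 0], [255, [-40, 0, 0], 0]]}}

```text
time: 19.0
tool_pos: [0.4435, -0.109, 0.0913]
ee_rot: [3.14, -0.001, 0.123]
wrist_force: [-0.8, -0.0, -0.1]
width: 0.0402
finger_force: 0.0
```

Request:
{"fn": "carry_out", "kwargs": {"increments": [[255, [-37, 0, 0], 0], [255, [0, 0, 0], 0], [255, [0, 0, 20], 0], [255, [0, 0, 25], 0], [255, [0, 0, 20], 0], [255, [0, 0, 8], 0], [255, [0, 0, 0], 0]]}}

```text
time: 19.7
tool_pos: [0.4061, -0.1127, 0.0161]
ee_rot: [-3.14, 0.002, 0.122]
wrist_force: [-0.2, 0.1, -0.4]
width: 0.0003
finger_force: 0.0
```

Request:
{"fn": "carry_out", "kwargs": {"increments": [[255, [8, 0, 0], 0], [255, [6, 0, 0], 0], [255, [5, 0, 0], 0], [255, [5, 0, 0], 0], [255, [5, 0, 0], 0], [255, [3, 0, 0], 0], [255, [1, 0, 0], 0], [255, [0, 0, 0], 0]]}}

```text
time: 20.5
tool_pos: [0.4397, -0.1091, 0.0172]
ee_rot: [3.142, -0.0, 0.122]
wrist_force: [0.7, -0.4, -0.6]
width: 0.0005
finger_force: 0.0
```

Request:
{"fn": "carry_out", "kwargs": {"increments": [[255, [1, 0, 0], 0], [255, [1, 0, 0], 0], [255, [1, 0, 0], 0], [255, [0, 0, 0], 0]]}}

```text
time: 20.9
tool_pos: [0.4425, -0.1087, 0.0172]
ee_rot: [3.142, -0.0, 0.122]
wrist_force: [-0.4, -0.1, -0.2]
width: 0.0008
finger_force: 0.0
```

Request:
{"fn": "carry_out", "kwargs": {"increments": [[255, [1, 0, 0], 0], [255, [1, 0, 0], 0], [255, [1, 0, 0], 0], [255, [0, 0, 0], 0]]}}

```text
time: 21.3
tool_pos: [0.4449, -0.1084, 0.0172]
ee_rot: [3.142, 0.001, 0.122]
wrist_force: [-3.2, -0.8, 0.9]
width: 0.0001
finger_force: 1.2
```

Request:
{"fn": "carry_out", "kwargs": {"increments": [[255, [1, 0, 0], 0], [255, [1, 0, 0], 0], [255, [1, 0, 0], 0], [255, [0, 0, 0], 0]]}}

```text
time: 21.7
tool_pos: [0.4456, -0.1084, 0.0173]
ee_rot: [-3.141, 0.007, 0.122]
wrist_force: [-8.6, -0.7, 5.7]
width: 0.0004
finger_force: 4.6
```

```bash
python3 - <<'E'
from h import *
o=robot.get_obs();print(o['tool_pos'],o['wrist_force'])
im=robot.snapshot("wrist");s=robot.snapshot("scene");cv2.imwrite("pics/w9.png",im);cv2.imwrite("pics/s9.png",s)
import pickle;pickle.dump((robot.get_calibration("wrist"),o),open("w9.pkl","wb"))
# edge columns at rows, strong horizontal gradients in the guide stack region
g=cv2.cvtColor(im,cv2.COLOR_BGR2HSV)
for r in range(40,200,16):
    m=((g[r,:,0]>=17)&(g[r,:,0]<=31)&(g[r,:,1]>95)).astype(int); x=np.flatnonzero(np.diff(np.r_[0,m,0])); print(r,[(int(a),int(b)) for a,b in zip(x[::2],x[1::2]) if b-a>6])
E
```

```text
[ 0.44558863 -0.10836942  0.01725589] [-8.64479591 -0.74689154  5.67485751]
40 [(7, 17), (20, 29), (30, 37), (39, 47), (48, 56), (302, 322), (367, 376)]
56 [(0, 8), (11, 21), (23, 32), (33, 41), (42, 50), (51, 59), (284, 339), (366, 376)]
72 [(3, 13), (14, 24), (26, 35), (36, 53), (54, 62), (271, 332), (336, 351)]
88 [(6, 16), (18, 28), (29, 48), (49, 56), (271, 324), (328, 375)]
104 [(0, 7), (10, 19), (21, 30), (31, 41), (43, 51), (53, 68), (272, 319), (320, 374)]
120 [(0, 11), (13, 23), (24, 34), (36, 45), (46, 53), (54, 62), (273, 310), (314, 374)]
136 [(4, 15), (17, 27), (29, 38), (39, 65), (273, 373)]
152 [(0, 20), (21, 30), (33, 40), (43, 59), (62, 69), (274, 297), (301, 372), (631, 640)]
168 [(0, 22), (24, 33), (36, 44), (46, 54), (55, 63), (64, 71), (72, 79), (274, 290), (294, 372)]
184 [(0, 13), (16, 26), (27, 37), (39, 47), (48, 57), (59, 66), (67, 74), (283, 371)]
```

Contact at 8.6 N at exactly the predicted place (0.4456, against 0.445 for strips touching the plate). I'll check numerically in the scene view that no strip stops short.

```bash
python3 - <<'E'
from h import *
s=cv2.imread("pics/s9.png");c=robot.get_calibration("scene")
b=np.array([.9926,.1217,0]);n=np.array([.1217,-.9926,0]);C=np.array([.5426,-.0961,0])
for z in(.058,.054,.050,.040,.034,.027,.022):
    L=[]
    for d in range(-30,13,3):
        u=proj(c,C+b*(.09+d/1000)+n*.018+[0,0,z])[0]; L.append(int(cv2.getRectSubPix(s,(1,1),tuple(map(float,u))).sum()))
    print(z,u.round(0),L)
E
```

```text
0.058 [335. 321.] [287, 291, 282, 290, 285, 285, 279, 287, 281, 245, 169, 147, 149, 149, 143]
0.054 [334. 322.] [210, 207, 208, 200, 208, 202, 204, 200, 207, 170, 152, 145, 150, 148, 144]
0.05 [334. 322.] [147, 152, 137, 146, 140, 158, 145, 154, 150, 144, 145, 146, 152, 150, 145]
0.04 [334. 324.] [146, 142, 143, 141, 143, 147, 153, 146, 141, 138, 150, 148, 149, 149, 142]
0.034 [334. 325.] [140, 139, 140, 137, 135, 141, 139, 138, 135, 134, 142, 146, 152, 153, 147]
0.027 [334. 327.] [137, 138, 138, 137, 138, 135, 136, 139, 140, 139, 147, 151, 150, 146, 149]
0.022 [334. 327.] [153, 160, 160, 158, 155, 155, 160, 162, 161, 159, 154, 153, 149, 147, 152]
```

Request:
{"fn": "carry_out", "kwargs": {"increments": [[255, [-4, 0, 0], 0], [255, [-6, 0, 0], 0], [255, [0, 0, -45], 0], [255, [0, 0, -45], 0], [255, [0, 0, -45], 0], [80, [20, -12, -45], 0], [80, [40, -23, 0], 0], [80, [0, 0, 0], 0]]}}

```text
time: 22.6
tool_pos: [0.4971, -0.0652, 0.1981]
ee_rot: [-3.141, -0.006, 0.126]
wrist_force: [-0.6, 0.1, -0.4]
width: 0.0213
finger_force: 0.0
```

```bash
python3 - <<'E'
from h import *
import pickle
im=robot.snapshot("wrist");im=robot.snapshot("wrist");o=robot.get_obs();c=robot.get_calibration("wrist");im=robot.snapshot("wrist");t=robot.snapshot("top")
cv2.imwrite("pics/w10.png",im);cv2.imwrite("pics/t10.png",t);pickle.dump((c,o),open("w10.pkl","wb"));print(o['tool_pos'],o['ee_rot'][2],o['time'])
h=cv2.cvtColor(cv2.GaussianBlur(im,(3,3),0),cv2.COLOR_BGR2HSV);m=((h[...,0]>=17)&(h[...,0]<=31)&(h[...,1]>95)&(h[...,2]>100)).astype(np.uint8)
m=cv2.morphologyEx(m,cv2.MORPH_CLOSE,np.ones((5,5),np.uint8))
def runs(v,k=6):
    x=np.flatnonzero(np.diff(np.r_[0,v,0]));return [(int(a),int(b)) for a,b in zip(x[::2],x[1::2]) if b-a>k]
for r in range(40,300,20): print("row",r,runs(m[r]))
for x in list(range(160,240,8))+list(range(320,410,8)): print("col",x,runs(m[:330,x]))
E
```

```text
[ 0.4934768  -0.06692586  0.19596412] 0.12368320060032256 22.7
row 40 []
row 60 []
row 80 [(169, 213), (225, 294), (301, 343), (356, 366)]
row 100 [(172, 215), (336, 383)]
row 120 [(174, 186), (193, 216), (336, 382)]
row 140 [(176, 189), (195, 218), (336, 381)]
row 160 [(178, 191), (196, 219), (336, 381)]
row 180 [(180, 193), (198, 221), (336, 380)]
row 200 [(182, 223), (336, 379), (499, 521), (540, 576)]
row 220 [(184, 224), (336, 378), (496, 520), (540, 640)]
row 240 [(0, 21), (186, 226), (336, 379), (558, 640)]
row 260 [(0, 27), (189, 238), (336, 378)]
row 280 [(199, 239), (335, 347)]
col 160 []
col 168 []
col 176 [(68, 147)]
col 184 [(68, 225)]
col 192 [(68, 115), (175, 269)]
col 200 [(68, 191), (199, 298)]
col 208 [(68, 305)]
col 216 [(64, 78), (123, 306)]
col 224 [(64, 78), (227, 305)]
col 232 [(76, 88), (177, 192), (259, 305)]
col 320 [(65, 87), (297, 304)]
col 328 [(63, 87), (297, 304)]
col 336 [(64, 109), (116, 304)]
col 344 [(86, 241), (250, 303)]
col 352 [(89, 268)]
col 360 [(67, 270)]
col 368 [(96, 271)]
col 376 [(99, 283)]
col 384 []
col 392 []
col 400 []
col 408 []
```

```bash
python3 - <<'E'
from h import *
import pickle
c,o=pickle.load(open("w10.pkl","rb"))
im=cv2.imread("pics/w10.png")
b=np.array([np.cos(.121),np.sin(.121)]);n=np.array([-b[1],b[0]])
for z in(.063,.053,.043,.033):
    P=onz(c,[(168.5,68),(178,160),(186,240),(189.5,269),(336,100),(336,160),(336,240),(336,269),(360,67)],z)[:,:2]
    q=np.c_[P@b,P@n]*1000
    print(z,"fin len",(q[0,0]-q[3,0]).round(1),"fin left y",q[:4,1].round(1),"stack left y",q[4:8,1].round(1),"sep",(q[:4,1].mean()-q[4:8,1].mean()).round(1),"far x",q[[0,8],0].round(1),"near",q[[3,7],0].round(1))
for r in(100,160,220):print(r,[int(v) for v in cv2.cvtColor(im,cv2.COLOR_BGR2GRAY)[r,328:390:2]])
E
```

```text
0.063 fin len 178.2 fin left y [2.5 2.1 2.  1.4] stack left y [-137.9 -138.6 -139.7 -140.1] sep 141.1 far x [616.8 618. ] near [438.6 439. ]
0.053 fin len 183.8 fin left y [6.5 6.1 5.9 5.3] stack left y [-138.3 -139.1 -140.2 -140.6] sep 145.5 far x [618.7 619.9] near [434.9 435.3]
0.043 fin len 189.4 fin left y [10.5 10.1  9.9  9.2] stack left y [-138.8 -139.5 -140.6 -141.1] sep 149.9 far x [620.6 621.9] near [431.2 431.6]
0.033 fin len 195.0 fin left y [14.5 14.  13.8 13.1] stack left y [-139.2 -140.  -141.1 -141.6] sep 154.3 far x [622.5 623.8] near [427.6 428. ]
100 [101, 99, 77, 74, 98, 76, 113, 160, 163, 167, 166, 164, 164, 160, 147, 146, 150, 150, 157, 157, 160, 162, 163, 169, 206, 206, 204, 188, 181, 194, 194]
160 [97, 100, 78, 76, 86, 81, 146, 159, 164, 165, 166, 165, 164, 164, 157, 151, 154, 157, 161, 161, 162, 160, 160, 160, 160, 156, 125, 117, 127, 127, 127]
220 [165, 164, 140, 150, 170, 143, 217, 219, 222, 221, 221, 219, 218, 219, 205, 127, 119, 120, 120, 121, 123, 123, 122, 123, 115, 137, 133, 194, 199, 199, 198]
```

The far and near ends of the stack match the finished guide within about 1 mm, and the spacing is ~145 mm (144 expected), so the stack is good. Next is the pin: go above it and turn.

Request:
{"fn": "carry_out", "kwargs": {"increments": [[80, [0.9, 48.5, 0], 0], [80, [0.9, 48.5, 0], 0], [80, [0.9, 48.5, 0], 0], [80, [0.9, 48.5, 0], 0], [80, [0.9, 48.5, 0], 0], [80, [0, 0, 0], -8.4], [80, [0, 0, 0], -8.4], [80, [0, 0, 0], -8.4]]}}

```text
time: 23.6
tool_pos: [0.5258, -0.3088, 0.1957]
ee_rot: [-3.14, 0.001, 0.565]
wrist_force: [-0.9, -0.5, 0.1]
width: 0.0648
finger_force: 0.0
```

Request:
{"fn": "carry_out", "kwargs": {"increments": [[80, [0, 0, 0], -8.4], [80, [0, 0, 0], -8.4], [80, [0, 0, 0], -8.4], [80, [0, 0, 0], -8.4], [80, [0, 0, 0], -8.4], [80, [0, 0, 0], -8.4], [80, [0, 0, 0], -7.8], [80, [0, 0, 0], 0]]}}

```text
time: 24.4
tool_pos: [0.5261, -0.308, 0.1961]
ee_rot: [-3.141, -0.001, 1.576]
wrist_force: [-0.2, 0.3, -0.9]
width: 0.0645
finger_force: 0.0
```

```bash
python3 - <<'E'
from h import *
import pickle
robot.snapshot("wrist");o=robot.get_obs();c=robot.get_calibration("wrist");im=robot.snapshot("wrist")
cv2.imwrite("pics/w11.png",im);pickle.dump((c,o),open("w11.pkl","wb"));print(o['tool_pos'],o['ee_rot'],o['width'],o['time'],o['joint_positions'])
p=o['tool_pos']
print("proj pin ends/centre",proj(c,[[.527,-.204,.1],[.529,-.409,.1],[.528,-.307,.1],[p[0],p[1],.1]]).round(0))
h=cv2.cvtColor(cv2.GaussianBlur(im,(3,3),0),cv2.COLOR_BGR2HSV)
for r in range(20,300,30): print(r,[(x,*map(int,h[r,x])) for x in range(250,400,8)])
E
```

```text
[ 0.52628664 -0.30795771  0.19620138] [-3.14069859e+00 -3.98416887e-04  1.57352534e+00] 0.06428710291372385 24.45 [-6.22268344e-01  2.22061462e-01  1.21987459e+00 -2.01710440e-04
  1.70061477e+00 -6.25023549e-01]
proj pin ends/centre [[321. 105.]
 [322. 345.]
 [322. 236.]
 [320. 237.]]
20 [(250, 18, 146, 89), (258, 19, 143, 118), (266, 19, 139, 169), (274, 21, 130, 190), (282, 21, 130, 194), (290, 29, 100, 219), (298, 30, 99, 224), (306, 31, 100, 229), (314, 31, 103, 231), (322, 30, 106, 228), (330, 27, 115, 227), (338, 22, 128, 212), (346, 19, 137, 164), (354, 19, 138, 107), (362, 19, 137, 84), (370, 18, 136, 86), (378, 13, 125, 106), (386, 6, 119, 141), (394, 6, 91, 196)]
50 [(250, 6, 74, 231), (258, 7, 72, 231), (266, 7, 73, 232), (274, 7, 45, 231), (282, 7, 69, 232), (290, 7, 69, 232), (298, 7, 67, 231), (306, 7, 67, 232), (314, 8, 66, 232), (322, 8, 64, 232), (330, 7, 65, 232), (338, 8, 66, 232), (346, 7, 67, 232), (354, 8, 66, 231), (362, 8, 66, 231), (370, 8, 66, 231), (378, 7, 67, 231), (386, 6, 68, 231), (394, 7, 72, 231)]
80 [(250, 179, 230, 81), (258, 179, 226, 132), (266,
[... 2371 characters left out ...]
 237), (282, 7, 80, 232), (290, 14, 185, 143), (298, 14, 191, 131), (306, 17, 150, 104), (314, 17, 149, 145), (322, 17, 149, 157), (330, 17, 149, 157), (338, 17, 149, 142), (346, 16, 166, 92), (354, 14, 185, 106), (362, 15, 188, 130), (370, 15, 186, 140), (378, 15, 189, 147), (386, 3, 118, 175), (394, 3, 119, 175)]
290 [(250, 30, 39, 13), (258, 0, 0, 15), (266, 7, 67, 230), (274, 7, 64, 236), (282, 7, 63, 232), (290, 15, 188, 231), (298, 15, 189, 221), (306, 17, 154, 149), (314, 17, 149, 144), (322, 17, 148, 159), (330, 17, 145, 144), (338, 17, 149, 137), (346, 15, 179, 114), (354, 15, 187, 56), (362, 14, 184, 72), (370, 14, 186, 100), (378, 14, 187, 120), (386, 0, 0, 11), (394, 20, 36, 64)]
```

The pin spans cols 303–349 and is parallel to the tool, ~6 px (4 mm) toward tool +y. I'll descend and close.

Request:
{"fn": "carry_out", "kwargs": {"increments": [[80, [0, 4, 30], 0], [80, [0, 0, 35], 0], [80, [0, 0, 35], 0], [80, [0, 0, 15], 0], [80, [0, 0, 8], 0], [80, [0, 0, 0], 0], [255, [0, 0, 0], 0], [255, [0, 0, 0], 0]]}}

```text
time: 25.3
tool_pos: [0.5326, -0.3084, 0.0761]
ee_rot: [3.138, 0.002, 1.577]
wrist_force: [0.9, 0.2, -0.5]
width: 0.0521
finger_force: 0.0
```

Request:
{"fn": "carry_out", "kwargs": {"increments": [[255, [0, 0, 0], 0], [255, [0, 0, 0], 0], [255, [0, 0, 0], 0], [255, [0, 0, 0], 0], [255, [0, 0, 0], 0]]}}

```text
time: 25.8
tool_pos: [0.5309, -0.308, 0.0747]
ee_rot: [-3.141, 0.001, 1.577]
wrist_force: [-4.3, -0.1, 6.7]
width: 0.035
finger_force: 30.0
```

Request:
{"fn": "carry_out", "kwargs": {"increments": [[255, [0, -4, 0], 0], [255, [0, -4, 0], 0], [255, [0, -4, 0], 0], [255, [0, -4, 0], 0], [255, [0, -5, 0], 0], [255, [0, -6, 0], 0], [255, [0, -8, 0], 0], [255, [0, -8, 0], 0]]}}

```text
time: 26.6
tool_pos: [0.4872, -0.3073, 0.0725]
ee_rot: [-3.14, -0.001, 1.578]
wrist_force: [-0.9, 0.1, -1.9]
width: 0.0353
finger_force: 30.0
```

Request:
{"fn": "carry_out", "kwargs": {"increments": [[255, [0, -12, 0], 0], [255, [0, -12, 0], 0], [255, [0, 0, 0], 0], [255, [0, 0, 0], 0]]}}

```text
time: 27.0
tool_pos: [0.4641, -0.3082, 0.0739]
ee_rot: [3.141, 0.0, 1.577]
wrist_force: [-0.1, 0.4, -1.0]
width: 0.0355
finger_force: 30.0
```

The pin is free. I'll lift, square up to the bed, and carry it over the middle.

Request:
{"fn": "carry_out", "kwargs": {"increments": [[255, [0, 0, -30], 0], [255, [0, 0, -40], 0], [255, [0, 0, -30], -6.6], [255, [40, 13, 0], 0], [255, [46, 16, 0], 0], [255, [46, 16, 0], 0], [255, [46, 16, 0], 0], [255, [46, 16, 0], 0]]}}

```text
time: 27.8
tool_pos: [0.5142, -0.0743, 0.174]
ee_rot: [3.14, 0.0, 1.693]
wrist_force: [0.8, -0.9, -1.7]
width: 0.0354
finger_force: 30.0
```

Request:
{"fn": "carry_out", "kwargs": {"increments": [[255, [30, 11, 0], 0], [255, [18, 6, 0], 0], [255, [0, 0, 0], 0], [255, [0, 0, 0], 0]]}}

```text
time: 28.2
tool_pos: [0.5248, -0.0266, 0.1737]
ee_rot: [3.142, 0.001, 1.694]
wrist_force: [-0.2, 0.1, -1.9]
width: 0.0356
finger_force: 30.0
```

```bash
python3 - <<'E'
from h import *
import pickle
o=robot.get_obs();c=robot.get_calibration("wrist");im=robot.snapshot("wrist")
cv2.imwrite("pics/w12.png",im);pickle.dump((c,o),open("w12.pkl","wb"))
p=o['tool_pos'];y=o['ee_rot'][2];print(p,o['ee_rot'],o['width'],o['finger_force'],o['wrist_force'],o['time'])
print("to go",shift(*(1000*(np.array([.524,-.0258,0])-[p[0],p[1],0])),y))
u=np.array([np.cos(y),np.sin(y),0]);q=np.array([p[0],p[1],p[2]+.027])
print("pin +end expect",proj(c,[q+u*.1+[0,0,.018],q+u*.1,q+u*.1-[0,0,.018]]).round(0))
h=cv2.cvtColor(cv2.GaussianBlur(im,(3,3),0),cv2.COLOR_BGR2HSV)
print([(r,*map(int,h[r,320])) for r in range(20,160,6)])
for r in(120,160,200,240):
    m=((h[r,:,0]>=14)&(h[r,:,0]<=18)&(h[r,:,1]>110)&(h[r,:,1]<175)).astype(int);x=np.flatnonzero(np.diff(np.r_[0,m,0]));print(r,[(int(a),int(b)) for a,b in zip(x[::2],x[1::2]) if b-a>10])
E
```

```text
[ 0.52483821 -0.02656038  0.17370081] [3.14155122e+00 8.00497136e-04 1.69385811e+00] 0.0356453023923982 29.97728794813156 [-0.24005804  0.07896974 -1.89629256] 28.2
to go [ 0.9 -0.7 -0. ]
pin +end expect [[318.  74.]
 [318.  82.]
 [319.  89.]]
[(20, 6, 76, 231), (26, 6, 41, 230), (32, 6, 75, 232), (38, 6, 75, 232), (44, 6, 74, 233), (50, 6, 73, 233), (56, 20, 141, 233), (62, 21, 138, 234), (68, 18, 146, 225), (74, 17, 146, 223), (80, 17, 148, 223), (86, 18, 148, 223), (92, 18, 148, 223), (98, 18, 147, 224), (104, 18, 148, 224), (110, 18, 149, 224), (116, 18, 148, 224), (122, 18, 148, 224), (128, 18, 148, 224), (134, 18, 149, 224), (140, 18, 148, 224), (146, 18, 148, 224), (152, 18, 147, 224), (158, 18, 148, 224)]
120 [(283, 362)]
160 [(284, 362)]
200 [(284, 360)]
240 [(284, 358)]
```

The pin's end is ~4 mm beyond expectation (row 66 vs 74); I'll correct for that and lower it.

Request:
{"fn": "carry_out", "kwargs": {"increments": [[255, [-3, -0.7, 30], 0], [255, [0, 0, 40], 0], [255, [0, 0, 25], 0], [255, [0, 0, 12], 0], [255, [0, 0, 6], 0], [255, [0, 0, 2], 0], [255, [0, 0, 0], 0]]}}

```text
time: 28.95
tool_pos: [0.5253, -0.0301, 0.06]
ee_rot: [3.139, 0.001, 1.692]
wrist_force: [1.2, -0.3, -1.3]
width: 0.0354
finger_force: 30.0
```

Request:
{"fn": "carry_out", "kwargs": {"increments": [[255, [0, 0, 1], 0], [255, [0, 0, 1], 0], [255, [0, 0, 1], 0], [255, [0, 0, 0], 0], [255, [0, 0, 0], 0]]}}

```text
time: 29.45
tool_pos: [0.5248, -0.0297, 0.0564]
ee_rot: [3.14, 0.0, 1.693]
wrist_force: [-0.0, 0.1, 1.6]
width: 0.0354
finger_force: 30.0
```

Contact. I'll seat it a further 1 mm, open and rise.

Request:
{"fn": "carry_out", "kwargs": {"increments": [[255, [0, 0, 1], 0], [255, [0, 0, 0], 0], [150, [0, 0, 0], 0], [90, [0, 0, 0], 0], [70, [0, 0, 0], 0], [70, [0, 0, 0], 0], [70, [0, 0, 0], 0], [70, [0, 0, 0], 0]]}}

```text
time: 30.25
tool_pos: [0.5242, -0.0296, 0.0545]
ee_rot: [-3.141, -0.0, 1.693]
wrist_force: [0.3, -0.3, 0.5]
width: 0.068
finger_force: 0.0
```

Request:
{"fn": "carry_out", "kwargs": {"increments": [[70, [0, 0, -10], 0], [70, [0, 0, -25], 0], [70, [0, 0, -40], 0], [70, [0, 0, -40], 0], [70, [0, 0, 0], 0], [70, [0, 0, 0], 0]]}}

```text
time: 30.85
tool_pos: [0.5252, -0.0298, 0.1717]
ee_rot: [3.138, 0.001, 1.693]
wrist_force: [-1.0, 0.0, -0.9]
width: 0.0684
finger_force: 0.0
```

```bash
python3 - <<'E'
from h import *
import time
o=robot.get_obs();p=o['tool_pos'];y=o['ee_rot'][2];print(p,y,o['width'],o['time'])
b=np.array([.9927,.1207]);n=np.array([-.1207,.9927]);B0=np.array([.5426,-.0961])-.02*b+.072*n
for k in range(2):
    c=robot.get_calibration("wrist");im=robot.snapshot("wrist");cv2.imwrite(f"pics/w13_{k}.png",im)
    h=cv2.cvtColor(cv2.GaussianBlur(im,(3,3),0),cv2.COLOR_BGR2HSV)
    m=((h[...,0]>=14)&(h[...,0]<=18)&(h[...,1]>110)&(h[...,1]<175)&(h[...,2]>60)).astype(np.uint8)
    m[310:]=0;N,l,st,ce=cv2.connectedComponentsWithStats(cv2.morphologyEx(m,cv2.MORPH_OPEN,np.ones((5,5),np.uint8)));i=1+st[1:,4].argmax();print("blob",st[i])
    mid=[]
    for r in range(st[i,1]+25,min(300,st[i,1]+st[i,3]),30):
        x=np.flatnonzero(l[r]==i);mid.append(((x[0]+x[-1])/2,r))
    P=onz(c,mid,.085)[:,:2]-B0;q=np.c_[P@b,P@n];print("pin axis in bed (x,y) mm",(q*1000).round(1).tolist())
    E=onz(c,[(mid[0][0],st[i,1])],.081)[0,:2]-B0;print("pin +y end: bed y",(E@n*1000).round(1))
E
```

```text
[ 0.52520475 -0.02976273  0.17166822] 1.6928188337088719 0.06843294324034206 30.85
blob [  258    95   113   215 10229]
pin axis in bed (x,y) mm [[11.9, 88.0], [11.9, 66.4], [11.6, 43.9], [11.2, 20.4], [11.2, -4.2], [14.5, -29.9]]
pin +y end: bed y 105.8
blob [  261    96   122   214 10558]
pin axis in bed (x,y) mm [[11.7, 87.5], [12.1, 66.1], [11.4, 43.7], [11.1, 20.3], [10.7, -4.1], [11.6, -29.7]]
pin +y end: bed y 105.3
```

The pin lies at bed x ≈ 11.5 mm, square to within ~0.01 rad, centre y ≈ +5 mm, and still. I'll clear the arm for a final check from the top camera.

Request:
{"fn": "carry_out", "kwargs": {"increments": [[70, [0, 0, -40], 0], [70, [0, -45, -20], 0], [70, [0, -45, 0], 0], [70, [0, -45, 0], 0], [70, [0, -45, 0], 0], [70, [0, 0, 0], 0], [70, [0, 0, 0], 0]]}}

```text
time: 31.65
tool_pos: [0.345, -0.0514, 0.2286]
ee_rot: [-3.141, -0.0, 1.692]
wrist_force: [1.2, 0.2, 0.2]
width: 0.0681
finger_force: 0.0
```

```bash
python3 - <<'E'
from h import *
c=robot.get_calibration("top");im=robot.snapshot("top");cv2.imwrite("pics/t14.png",im);o=robot.get_obs();print(o['time'],o['tool_pos'])
b=np.array([.9927,.1207]);n=np.array([-.1207,.9927]);B0=np.array([.5426,-.0961])-.02*b+.072*n
h=cv2.cvtColor(im,cv2.COLOR_BGR2HSV)
def W(x,y,z): return np.r_[B0+b*x/1000+n*y/1000,z]
def prof(pts): return [tuple(int(v) for v in h[int(round(u[1])),int(round(u[0]))]) for u in proj(c,np.array(pts))]
print("along pin axis:");
for y in range(-120,125,5): print(y,prof([W(11.5,y,.099)])[0],end=" ")
print("\nstack near end x:",[(x,)+prof([W(x,-72,.063)])[0] for x in range(-90,-50,3)])
print("fin near end x:",[(x,)+prof([W(x,72,.063)])[0] for x in range(-90,-50,3)])
a=cv2.imread("pics/top0.png")
for nme,(x0,y0,x1,y1) in dict(tile=(308,115,360,162),cutter=(208,132,250,172),channel=(165,136,214,165),jar=(404,124,436,164),n2=(436,138,485,154),n1=(385,225,405,300)).items():
    d=cv2.absdiff(a[y0:y1,x0:x1],im[y0:y1,x0:x1]).max(2);print(nme,(d>50).mean().round(3))
E
```

```text
31.7 [ 0.34569547 -0.05143622  0.22869784]
along pin axis:
-120 (4, 74, 166) -115 (4, 74, 166) -110 (4, 63, 166) -105 (4, 73, 165) -100 (4, 71, 166) -95 (13, 105, 162) -90 (16, 119, 165) -85 (15, 120, 162) -80 (16, 113, 165) -75 (16, 116, 165) -70 (15, 117, 165) -65 (15, 119, 163) -60 (17, 113, 165) -55 (17, 115, 164) -50 (16, 119, 165) -45 (15, 119, 163) -40 (17, 111, 165) -35 (17, 114, 165) -30 (17, 114, 165) -25 (16, 114, 166) -20 (16, 115, 166) -15 (17, 114, 166) -10 (17, 114, 166) -5 (16, 115, 166) 0 (16, 114, 165) 5 (16, 114, 166) 10 (16, 115, 166) 15 (16, 115, 166) 20 (16, 115, 166) 25 (17, 114, 166) 30 (16, 117, 166) 35 (16, 117, 166) 40 (16, 116, 165) 45 (17, 114, 166) 50 (16, 115, 166) 55 (16, 117, 166) 60 (16, 117, 166) 65 (17, 113, 167) 70 (16, 114, 165) 75 (16, 117, 166) 80 (15, 117, 165) 85 (15, 119, 163) 90 (16, 114, 166) 95 (16, 114, 165) 100 (16, 120, 166) 105 (5, 66, 147) 110 (5, 47, 168) 115 (5, 47, 167) 120 (6, 21, 169) 
stack near end x: [(-90, 82, 65, 74), (-87, 79, 65, 74), (-84, 81, 67, 72), (-81, 80, 65, 71), (-78, 81, 62, 70), (-75, 79, 61, 67), (-72, 79, 65, 67), (-69, 79, 56, 64), (-66, 79, 58, 62), (-63, 78, 55, 60), (-60, 75, 53, 58), (-57, 79, 51, 55), (-54, 75, 43, 48), (-51, 66, 29, 44)]
fin near end x: [(-90, 27, 84, 169), (-87, 28, 83, 168), (-84, 28, 83, 169), (-81, 29, 81, 170), (-78, 19, 103, 164), (-75, 15, 113, 86), (-72, 16, 106, 82), (-69, 26, 86, 122), (-66, 32, 77, 173), (-63, 32, 79, 172), (-60, 32, 79, 172), (-57, 31, 77, 172), (-54, 32, 79, 172), (-51, 31, 77, 172)]
tile 0.0
cutter 0.0
channel 0.0
jar 0.0
n2 0.0
n1 0.646
```

The pin spans bed y −97 to +102 mm (centre ≈ +3). The bystanders are unchanged except needle_1, which the arm hides in this view and which was never approached. Handing in.

```bash
python3 -c "
from bench import robot
print(robot.close_job())"
```

```text
the job is handed in; nothing more can be done
None
```

The job is handed in, with no verdict returned: thick_a, thin_a and thick_b are stacked against the end plate level with the finished guide, the pin lies square across both guides about 3 mm off the middle, thin_b stayed on the rack, and the bystanders looked undisturbed, except that needle_1 was hidden by the arm in the last check.

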